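# Drive a seated plug out of a bearing plate with a drift

## Robot

A 7-joint arm with a two-finger parallel gripper is mounted at the origin on a cart in front of the work surface, level with it; the furniture and walls round the work are solid. World frame = base frame: x ahead of the robot, y to its left, z up, the work surface at z = 0. Lengths are in m, angles in rad, forces in N, time in s.
With the tool pointing down it reaches from about 0.4 to 0.925 m from the base axis. Payload 4.1 kg.
Tool frame: the origin (TCP) lies midway between the tips of the shut fingers; the grasp point (between the pads) lies 19 mm behind it (robot.pinch_z is the distance from the TCP to the grasp point, in m); z points along the fingers, y is the line along which they close (so a half turn about z gives the same grasp; the last joint's range is limited). The gripper opens to 85 mm and grips with 20 to 120 N. Pads are 22 mm wide; open, the fingers measure 114 mm over their backs; the gripper's body (76 mm by 85 mm) begins 54 mm behind the grasp point. The pads swing forward as they close: fully open they stand 13 mm farther back than shut.
Start: joints at [1.125, 0.398, 0.045, 1.537, -0.019, 1.207, -0.051], TCP at [0.221, -0.611, 0.231] pointing down, gripper open.
Joint ranges: [-2.82, 2.82], [-0.49, 2.23], [-1.37, 1.46], [0, 2.46], [-1.36, 4.5], [0.23, 2], [-2.94, 2.94]. Speed limits (rad/s): [2.57, 2.57, 3.14, 3.14, 3.14, 3.14, 3.14].

## Interface

Orientations are given as a unit quaternion [w, x, y, z].
In Python, from cell import robot gives the robot as it stands. The module is installed in compiled form; this text tells all that it offers.
- The arm moves only by the tool drive_tool, never from a script. Its argument "commands" is a list of rows, each an object of numbers: "x", "y", "z": the shift along the tool's x, y, z in m; "rx", "ry", "rz": the turn, a rotation vector about the tool's x, y, z in rad; "claw": the opening, from -1 (shut) to 1 (fully open). A call has 1 to 8 rows; each row shifts and turns the commanded pose from where the row before left it, along the tool's axes as they then stand; what a row does not reach is not made up. A row lasts 1/8 s, in which the tool goes at most 62.5 mm and 10.7 degrees, less where a joint would pass 70% of its speed; a pose out of reach is approached as far as the arm can. A call with a gripper value outside its range is refused whole. The fingers move at their own pace and stop on an object; the grip force is fixed at half the most. Time passes only in rows, so rows that do not move let the fingers close. It gives the time, the measured TCP pose, the force, the opening and the grip force at its end, in the units of the state.
- robot.observe(): the state, without advancing time (a new reading comes with each control period).
- robot.grab_frame(name): name is "side" or "top"; returns a dict with "img" (384x512x3 uint8, blue, green, red), "range_z" (384x512 float32, m along the optical axis (not along the pixel's ray), 0 where there is no reading), "vertical_fov" (degrees; the focal length in pixels is half the picture's height over the tangent of half this angle, whatever the lens; pixels are square), "cx", "cy" (the principal point, pixels), "k1" (the pictures are not rectified: a ray, as slopes to the right and down, at radius r is drawn at 1 + k1 r^2 times it, then the intrinsics apply), "R" (3x3) and "t" (3): a world point X has camera coordinates R X + t. Camera axes: x right, y down, z forward; pixel columns grow to the right and rows downward; lengths in m; the calibration is good to about 2 mm. A picture is of the moment at which its call begins.
- robot.job_done(): hands the job in; it is judged then, once.
Trained networks look in the newest picture that a camera, given by its name, has taken for a name from the list of things; names that differ only in an ending like _2 or _b are one class to them, and where a whole thing is asked for, a point or a joint stands for the part that bears it (a point fixed in the world has none). Each returns a list of dicts, best first, with "score" (0 to 1); they miss things now and then, are a little off and sometimes report something else, mostly with a low value. They report only what shows in the picture. A call takes as long as a camera call. They do not tell look-alikes from the thing itself.
- robot.recognise(camera, label): "box" ([centre column, centre row, width, height] in pixels, round what is visible of it).
- robot.masks_of(camera, label): "pixels" (384x512 bool, what is visible of it) and "box" ([centre column, centre row, width, height] in pixels, round what is visible of it).
The state is a dict: "time_s": time; "joint_pos": joint angles; "qd": joint speeds; "effort": joint torques, N m; "tool_pos": TCP position; "orientation": TCP orientation; "force": force on the tool from outside, world axes, zero at the start; "moment": the same for the moment, N m; "gripper_width": finger opening in m; "gripper_force": force on a finger pad.
Only numpy, scipy, OpenCV 4.12 (cv2) and the standard library are available. Lean on these libraries where they do the work, as an engineer would, in place of code of your own. Each camera call takes 0.05 s, during which the arm holds its last target. There are 200 camera calls.

## Task

Get the brass plug out of the bore of the steel plate on the bench stand. Slide the tall slim drift along the plate, standing and without lifting it off the plate, fully into the horseshoe guide so that it stands upright over the plug; then press it straight down until the plug drops out underneath, and leave the drift standing upright in the bore. Do not disturb the short thick stub that also stands on the plate.

Things in the scene. Friction and masses are not known exactly. Their poses are not given: they have to be found in the camera images.
- stand: Press-out stand, fixed to the bench: a steel plate 200 (x) x 220 (y) x 30 mm thick on two side walls over a 6 mm base, open at front and back. The plate's top face is 80 mm and its underside 50 mm above the origin. Origin: centre of its underside; x points away from the robot, z up.
- guide_mouth (a point): Mouth of the dark steel horseshoe guide that stands 20 mm high on the plate, half round the bore: a point on the plate's top face, 22 mm in front (-x) of the bore axis, axes as the stand's. The guide is a half ring of 16.5 mm inner radius about the bore axis, closed to +x, open to -x; its mouth narrows from 76 mm wide here to 33 mm wide 4 mm in front of the bore axis.
- bore (a point): Centre of the bore's mouth in the plate's top face (stand frame 45, 0, 80 mm), axes as the stand's. The bore is 32 mm wide, chamfered 2 mm, straight through the plate. Two sprung pads in its wall, 6 to 22 mm below the top face, grip what is in it: pushing a part down through them takes about 5 to 20 N, and a part left between them stays there.
- plug: Brass plug seated in the bore, 30 mm diameter, 22 mm high. Origin: centre of its underside (58 mm above the stand's origin when seated, top flush with the plate), z up. Once pushed down about 22 mm it leaves the pads and drops onto the base of the stand.
- drift: The drift: tall slim plain aluminium cylinder, 30 mm diameter, 56 mm high, about 250 g, standing loose on the plate in front of the guide, left or right. Origin: centre of its underside; z is its axis, up.
- stub: Short thick aluminium cylinder, 40 mm diameter, 30 mm high, standing loose on the plate on the other side; too thick for the bore, to be left alone. Origin: centre of its underside, z up.
Not all that is in view belongs to the job. What is shaped like the drift but purple or red is not meant.

How it is judged:
On the way:
1. the drift stands upright, fully home in the guide over the plug, and the plug is still seated (horizontal distance between drift and bore below 0.004 m and angle between drift's own z axis and vertical below 0.1 rad and z of drift in the frame of stand above 0.074 m and z of plug in the frame of stand above 0.052 m), for 0.2 s.
At the end, for the whole second after the job is handed in: The plug lies at rest on the base under the plate (origin below 30 mm, within 150 mm of the stand's centre); the drift stands at rest in the bore, within 4 mm of its axis and 0.1 rad of upright, sunk 14 to 56 mm below the plate's top face (z of plug in the frame of stand below 0.03 m and horizontal distance between plug and stand below 0.15 m and horizontal distance between drift and bore below 0.004 m and angle between drift's own z axis and vertical below 0.1 rad and z of drift in the frame of stand between 0.024 and 0.066 m and linear speed of drift below 0.02 m/s and linear speed of plug below 0.03 m/s); the robot touches nothing.
It fails at once if the drift is lifted off the plate (by more than 15 mm) (z of drift in the frame of stand above 0.095 m).
It fails at once if the drift falls over (tilts more than 0.6 rad) (angle between drift's own z axis and vertical above 0.6 rad).
It fails at once if the stub is disturbed (moved more than 20 mm) (distance of stub from where it was at the start of the episode above 0.02 m).
It also fails if it takes over 54 s, if anything falls off the work surface, if the arm or the gripper's body presses on something with over 40 N, if the wrist force passes 120 N, or if a joint passes its speed limit or range.

## Working session

There is one attempt and no reset: what is moved stays moved. The work goes in short steps, Python scripts to look and compute and a tool call to move; the robot and the scene stay as the last step left them, time stands still between calls to the robot, and variables do not carry over. Pictures are saved under pics/ and viewed, at most 10 in all, crops included, and the job is handed in when it is done.

Besides the shell and the picture viewer there is one more tool, called after "Call:" as name([rows], argument=value, ...), one row to a line, values as JSON. drive_tool: Moves the arm, as the interface text tells. Its arguments: {"type":"object","properties":{"commands":{"type":"array","items":{"type":"object","properties":{"x":{"type":"number"},"y":{"type":"number"},"z":{"type":"number"},"rx":{"type":"number"},"ry":{"type":"number"},"rz":{"type":"number"},"claw":{"type":"number"}}}}},"required":["commands"]}

```bash
mkdir -p pics; cat > h.py <<'E'
import numpy as np, cv2
from cell import robot
def K(f):
    fl=f["img"].shape[0]/2/np.tan(np.radians(f["vertical_fov"])/2)
    return fl
def rays(f,uv):
    fl=K(f); d=(np.asarray(uv,float)-[f["cx"],f["cy"]])/fl
    M=np.eye(3); return cv2.undistortPoints(d.reshape(-1,1,2),M,np.array([f["k1"],0,0,0.])).reshape(-1,2)
def world(f,uv):
    uv=np.asarray(uv).reshape(-1,2); z=f["range_z"][uv[:,1].astype(int),uv[:,0].astype(int)]
    s=rays(f,uv); P=np.c_[s*z[:,None],z]
    P=P[z>0]; return (P-f["t"])@f["R"]
def plane(f,uv,h):
    s=rays(f,uv); d=np.c_[s,np.ones(len(s))]@f["R"]; c=-f["R"].T@f["t"]
    return c+d*((h-c[2])/d[:,2])[:,None]
def maskpts(f,m):
    v,u=np.nonzero(m); return world(f,np.c_[u,v])
E
python3 - <<'E'
from h import *
o=robot.observe(); print({k:np.round(v,3) for k,v in o.items()}, robot.pinch_z)
ims=[]
for c in("side","top"):
    f=robot.grab_frame(c); ims.append(f["img"].copy()); print(c,f["vertical_fov"],f["k1"],-f["R"].T@f["t"])
    for l in("stand","plug","drift","stub","guide_mouth"):
        try: r=robot.masks_of(c,l)
        except Exception as e: print(l,e); continue
        for d in r[:3]:
            P=maskpts(f,d["pixels"])
            print(l,round(d["score"],2),np.round(d["box"]),len(P), np.round(np.percentile(P,[2,50,98],axis=0),3).tolist() if len(P) else "")
cv2.imwrite("pics/side.png",ims[0]);cv2.imwrite("pics/top.png",ims[1])
E
```

```text
{'time_s': np.float64(0.0), 'joint_pos': array([ 1.125,  0.399,  0.045,  1.538, -0.019,  1.207, -0.051]), 'qd': array([-0.   ,  0.001, -0.   ,  0.001, -0.001, -0.001, -0.   ]), 'effort': array([-0.0000e+00, -4.7512e+01,  1.3650e+00, -2.5422e+01,  1.2000e-02,
        9.0000e-03, -0.0000e+00]), 'tool_pos': array([ 0.221, -0.611,  0.23 ]), 'orientation': array([-0.001,  0.985,  0.173, -0.   ]), 'force': array([ 0.417,  0.322, -0.19 ]), 'moment': array([-0.016,  0.017,  0.059]), 'gripper_force': np.float64(0.0), 'gripper_width': np.float64(0.086)} 0.0187
side 47.74525514694429 0.0363088626692535 [0.21041647 0.00750506 0.80166266]
stand 0.84 [205. 240. 152. 143.] 11724 [[0.429, -0.349, 0.005], [0.522, -0.226, 0.08], [0.65, -0.122, 0.1]]
plug 0.59 [194. 213.  13.  12.] 165 [[0.573, -0.264, 0.075], [0.586, -0.251, 0.079], [0.601, -0.237, 0.082]]
drift 0.74 [257. 152.  19.  22.] 299 [[0.609, -0.495, -0.0], [0.618, -0.476, 0.041], [0.655, -0.468, 0.058]]
drift 0.72 [242. 216.  18.  29.] 366 [[0.486, -0.304, 0.086], [0.494, -0.289, 0.131], [0.513, -0.28, 0.138]]
drift 0.6 [268. 299.  15.  22.]
[... 449 characters left out ...]
, -0.241, 0.079], [0.649, -0.126, 0.098]]
plug 0.72 [227. 142.  12.  19.] 168 [[0.575, -0.263, 0.072], [0.589, -0.25, 0.078], [0.604, -0.236, 0.081]]
drift 0.77 [333. 133.  17.  14.] 191 [[0.611, -0.494, 0.015], [0.62, -0.479, 0.053], [0.637, -0.468, 0.057]]
drift 0.57 [248. 179.  18.  15.] 219 [[0.488, -0.307, 0.092], [0.499, -0.295, 0.134], [0.515, -0.28, 0.137]]
drift 0.51 [260. 245.  10.  10.] 153 [[0.361, -0.331, 0.052], [0.375, -0.319, 0.055], [0.387, -0.306, 0.057]]
stub 0.6 [195. 167.  19.  21.] 313 [[0.512, -0.206, 0.086], [0.528, -0.19, 0.108], [0.547, -0.171, 0.112]]
guide_mouth 0.89 [221. 166. 127. 116.] 9329 [[0.438, -0.353, 0.055], [0.544, -0.242, 0.079], [0.65, -0.129, 0.098]]
```

```bash
python3 - <<'E'
from h import *
a=cv2.imread("pics/side.png")[110:350,100:340];b=cv2.imread("pics/top.png")[80:280,140:380]
cv2.imwrite("pics/c1.png",np.hstack([cv2.resize(a,(400,400)),cv2.resize(b,(400,400*200//240))[:400] if 0 else cv2.resize(cv2.imread("pics/top.png")[60:300,140:380],(400,400))]))
for c in("side","top"):
    f=robot.grab_frame(c)
    # plate top edge fit
    v,u=np.mgrid[0:384,0:512]; P=world(f,np.c_[u.ravel(),v.ravel()])
    Q=P[(abs(P[:,2]-.08)<.006)&(P[:,0]>.38)&(P[:,0]<.7)&(P[:,1]<-.08)&(P[:,1]>-.4)]
    print(c,"plate",len(Q),np.median(Q[:,2]),cv2.minAreaRect((Q[:,:2]*1000).astype(np.float32)))
    for n,l,h,x in(("drift","drift",.136,(.5,-.29)),("stub","stub",.11,(.528,-.19)),("plug","plug",.08,(.589,-.25))):
        for d in robot.masks_of(c,l):
            M=maskpts(f,d["pixels"]); 
            if np.hypot(*(np.median(M,0)[:2]-x))>.04: continue
            T=M[abs(M[:,2]-h)<.006]
            print(n,round(d["score"],2),len(T),np.round(cv2.minEnclosingCircle((T[:,:2]*1000).astype(np.float32))[0],1),cv2.minEnclosingCircle((T[:,:2]*1000).astype(np.float32))[1],np.round(T.mean(0),4))
    G=P[(abs(P[:,2]-.1)<.006)&(P[:,0]>.55)&(P[:,0]<.66)&(P[:,1]<-.2)&(P[:,1]>-.31)]
    print("guide",len(G),np.round([G.min(0),G.max(0)],4).tolist())
E
```

```text
side plate 9516 0.08021591396711429 ((582.931884765625, -212.36227416992188), (294.4192199707031, 263.8008117675781), 75.70764923095703)
drift 0.87 190 [ 500.4 -294.1] 14.674934387207031 [ 0.4997 -0.2932  0.1357]
stub 0.75 357 [ 529.4 -187.3] 20.071044921875 [ 0.5279 -0.1866  0.11  ]
plug 0.65 160 [ 586.6 -251.2] 15.39612102508545 [ 0.5861 -0.2504  0.0794]
guide 405 [[0.5571, -0.2934, 0.094], [0.6161, -0.2052, 0.1033]]
top plate 8929 0.07861187111350917 ((526.9193115234375, -226.64117431640625), (286.4289855957031, 289.47393798828125), 1.0142652988433838)
drift 0.66 179 [ 501.9 -293.4] 14.598512649536133 [ 0.5017 -0.2933  0.1345]
stub 0.68 280 [ 530.7 -188.2] 19.080490112304688 [ 0.5303 -0.1883  0.1085]
plug 0.72 148 [ 588.3 -250.2] 14.89105224609375 [ 0.5884 -0.2502  0.078 ]
guide 343 [[0.5586, -0.2878, 0.0941], [0.6179, -0.2068, 0.1027]]
```

View pics/c1.png

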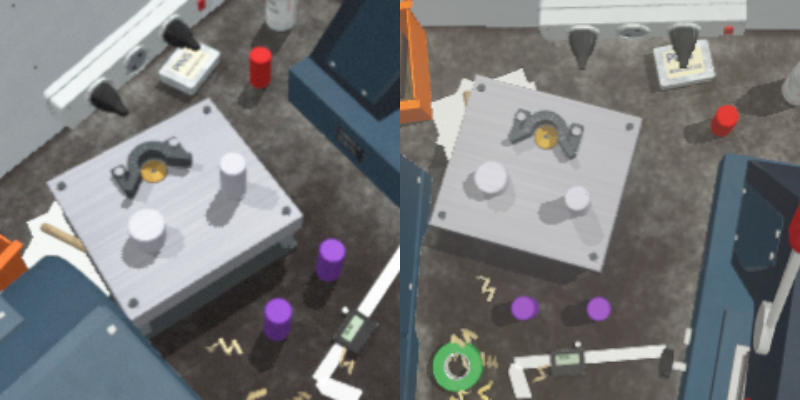

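The view shows the drift (right crop ~577,200), the stub (~490,178), the brass plug in the guide (~545,137), and the purple and red decoys off the plate. Next I'll get the plate yaw and the obstacle heights.

```bash
python3 - <<'E'
from h import *
H=np.zeros((14,16))
for c in("side","top"):
    f=robot.grab_frame(c); v,u=np.mgrid[0:384,0:512]; P=world(f,np.c_[u.ravel(),v.ravel()])
    i=((P[:,0]-.1)/.05).astype(int); j=((P[:,1]+.75)/.05).astype(int)
    k=(i>=0)&(i<14)&(j>=0)&(j<16)&(P[:,0]>.1)&(P[:,1]>-.75); np.maximum.at(H,(i[k],j[k]),P[k,2])
    m=robot.masks_of(c,"stand")[0]["pixels"]; Q=maskpts(f,m); Q=Q[abs(Q[:,2]-.0795)<.008]
    r=cv2.minAreaRect((Q[:,:2]*1000).astype(np.float32)); print(c,r)
print("rows x .1..; cols y -.75.. (mm)"); print((H*1000).astype(int))
E
```

```text
side ((544.4761352539062, -239.8965606689453), (221.49913024902344, 202.29525756835938), 75.39798736572266)
top ((545.7837524414062, -239.57891845703125), (219.2064971923828, 201.59616088867188), 75.44025421142578)
rows x .1..; cols y -.75.. (mm)
[[  5   3   0   0   0   0   0   0   0   0   0   4   3   3 213  14]
 [  5   4  61 349 347  80  52   0   0   0   0   0   1   0 263 273]
 [  3 348 336 486 354 354  99   5   4   5   4  18  15 150 190 238]
 [  5 349 461 472 401 400 353  71  10  14  15  24  22 150 183 206]
 [  0   0 397 404 404 402  78  76  10  13   7  22  25 224 224 222]
 [  3   1 398 405 404 404  77   5  59   5  60  13   5 236 236 236]
 [  2   0 398 404 404 476  76   4  86  82  83  13   4 244 244 244]
 [  0   0 367 375 379 483   5   4 138 138  83  84  85 240 241 241]
 [  2  76 221 237 264 268   4  82 137 138 111 113  83 228 235 235]
 [  2   2   3  94 117  77   4  84  83 104 102  83  83 168 168 173]
 [  3   4   3   3   3  59   4  84  84 101 102  84  83  97  99 100]
 [  3   4 110 430   4  23 419  23  68 430  81 453  19 428 356 109]
 [  6 405 397 407 390 395 388  99 435 465 468 498 415 411 387 337]
 [314 311 311 337 324 340 376 379 417 440 463 481 446 330 334 333]]
```

Call:
drive_tool([
  {"x":0.011,"y":-0.0305,"z":-0.006,"claw":1},
  {"x":0.011,"y":-0.0305,"z":-0.006,"claw":1},
  {"x":0.011,"y":-0.0305,"z":-0.006,"claw":1},
  {"x":0.011,"y":-0.0305,"z":-0.006,"claw":1},
  {"x":0.011,"y":-0.0305,"z":-0.006,"claw":1},
  {"x":0.011,"y":-0.0305,"z":-0.006,"claw":1},
  {"x":0.011,"y":-0.0305,"z":-0.006,"claw":1},
  {"x":0.011,"y":-0.0305,"z":-0.006,"claw":1},
])

```text
validation failed for argument at $.co...
```

```bash
cat >> h.py <<'E'
from scipy.spatial.transform import Rotation as Ro
YAW=np.radians(-14.6)
def need(target,yaw=YAW):
    o=robot.observe(); q=o["orientation"]; R=Ro.from_quat([q[1],q[2],q[3],q[0]])
    T=Ro.from_matrix(np.array([[np.cos(yaw),np.sin(yaw),0],[np.sin(yaw),-np.cos(yaw),0],[0,0,-1]]).T)
    print("t",round(float(o["time_s"]),2),"pos",np.round(o["tool_pos"],4),"F",np.round(o["force"],1),"w",round(float(o["gripper_width"]),4),"g",o["gripper_force"])
    print("rotvec",np.round((R.inv()*T).as_rotvec(),3),"shift now",np.round(R.inv().apply(np.asarray(target)-o["tool_pos"]),4),"shift after rot",np.round(T.inv().apply(np.asarray(target)-o["tool_pos"]),4))
E
python3 - <<'E'
from h import *
need([.501,-.2935,.2])
f=robot.grab_frame("top"); v,u=np.mgrid[0:384,0:512]; P=world(f,np.c_[u.ravel(),v.ravel()])
for a in np.arange(-.4,-.1,.02):
    k=(P[:,2]>.15)&(P[:,1]>a)&(P[:,1]<a+.02)&(P[:,0]>.6); print(round(a,2),np.round(P[k][:,0].min(),3) if k.any() else None,end="; ")
E
```

```text
t 1.2 pos [ 0.221  -0.6113  0.2313] F [0.1 0.4 0.3] w 0.0853 g 0.0
rotvec [ 0.    -0.     0.602] shift now [ 0.3714 -0.2037  0.0313] shift after rot [ 0.1909 -0.3781  0.0313]
-0.4 0.769; -0.38 0.769; -0.36 0.769; -0.34 0.707; -0.32 0.769; -0.3 0.769; -0.28 0.725; -0.26 0.72; -0.24 0.77; -0.22 0.769; -0.2 0.769; -0.18 0.713; -0.16 0.769; -0.14 0.77; -0.12 0.77; -0.1 0.72;
```

Call:
drive_tool([
  {"x":0.011,"y":-0.0305,"z":-0.006,"claw":1.0},
  {"x":0.011,"y":-0.0305,"z":-0.006,"claw":1.0},
])

```text
validation failed for argument at $.co...
```

The call was refused and the message is cut short. I'll try a minimal row to find which field it rejects.

Call:
drive_tool([
  {"x":0.011,"y":-0.0305,"z":-0.006,"rx":0,"ry":0,"rz":0,"claw":1},
])

```text
time_s: 1.38
tool_pos: [0.2163, -0.5818, 0.2367]
orientation: [0.001, 0.986, 0.17, -0.002]
force: [-1.1, 1.2, -1.0]
gripper_width: 0.0853
gripper_force: 0.0
```

Every field has to be present in each row.

Call:
drive_tool([
  {"x":0.011,"y":-0.0305,"z":-0.006,"rx":0,"ry":0,"rz":0,"claw":1},
  {"x":0.011,"y":-0.0305,"z":-0.006,"rx":0,"ry":0,"rz":0,"claw":1},
  {"x":0.011,"y":-0.0305,"z":-0.006,"rx":0,"ry":0,"rz":0,"claw":1},
  {"x":0.011,"y":-0.0305,"z":-0.006,"rx":0,"ry":0,"rz":0,"claw":1},
  {"x":0.011,"y":-0.0305,"z":-0.006,"rx":0,"ry":0,"rz":0,"claw":1},
  {"x":0.011,"y":-0.0305,"z":-0.006,"rx":0,"ry":0,"rz":0,"claw":1},
  {"x":0.011,"y":-0.0305,"z":-0.006,"rx":0,"ry":0,"rz":0,"claw":1},
])

```text
time_s: 2.25
tool_pos: [0.2207, -0.3509, 0.2797]
orientation: [0.0, 0.985, 0.173, 0.0]
force: [0.6, -0.7, -0.4]
gripper_width: 0.0853
gripper_force: 0.0
```

```bash
python3 -c "
from h import *
need([.501,-.2935,.2])"
```

```text
t 2.25 pos [ 0.2207 -0.3509  0.2797] F [ 0.6 -0.7 -0.4] w 0.0853 g 0.0
rotvec [ 0.001 -0.     0.602] shift now [0.2831 0.0412 0.0798] shift after rot [ 0.2568 -0.1262  0.0797]
```

Call:
drive_tool([
  {"x":0.047,"y":0.007,"z":0.005,"rx":0,"ry":0,"rz":0,"claw":1},
  {"x":0.047,"y":0.007,"z":0.005,"rx":0,"ry":0,"rz":0,"claw":1},
  {"x":0.047,"y":0.007,"z":0.005,"rx":0,"ry":0,"rz":0,"claw":1},
  {"x":0.047,"y":0.007,"z":0.005,"rx":0,"ry":0,"rz":0,"claw":1},
  {"x":0.047,"y":0.007,"z":0.005,"rx":0,"ry":0,"rz":0,"claw":1},
  {"x":0.047,"y":0.007,"z":0.005,"rx":0,"ry":0,"rz":0,"claw":1},
])

```text
time_s: 3.0
tool_pos: [0.5017, -0.2954, 0.2493]
orientation: [0.0, 0.985, 0.172, 0.0]
force: [-0.2, -0.1, 2.0]
gripper_width: 0.085
gripper_force: 0.0
```

Call:
drive_tool([
  {"x":0,"y":0,"z":0,"rx":0,"ry":0,"rz":0.15,"claw":1},
  {"x":0,"y":0,"z":0,"rx":0,"ry":0,"rz":0.15,"claw":1},
  {"x":0,"y":0,"z":0,"rx":0,"ry":0,"rz":0.15,"claw":1},
  {"x":0,"y":0,"z":0,"rx":0,"ry":0,"rz":0.15,"claw":1},
  {"x":0,"y":0,"z":0,"rx":0,"ry":0,"rz":0,"claw":1},
])

```text
time_s: 3.62
tool_pos: [0.5003, -0.2956, 0.2494]
orientation: [0.0, 0.992, -0.125, 0.0]
force: [-0.7, 0.1, 0.4]
gripper_width: 0.0853
gripper_force: 0.0
```

```bash
python3 - <<'E'
from h import *
need([.501,-.2935,.2])
for c in("side","top"):
    f=robot.grab_frame(c); cv2.imwrite(f"pics/{c}2.png",f["img"])
    for n,l,h,x in(("drift","drift",.136,(.5,-.29)),("stub","stub",.11,(.528,-.19)),("plug","plug",.08,(.589,-.25))):
        for d in robot.masks_of(c,l):
            M=maskpts(f,d["pixels"]); 
            if np.hypot(*(np.median(M,0)[:2]-x))>.04: continue
            T=M[abs(M[:,2]-h)<.006]
            if len(T)>9: print(c,n,round(d["score"],2),len(T),np.round(cv2.minEnclosingCircle((T[:,:2]*1000).astype(np.float32)),1) if 0 else cv2.minEnclosingCircle((T[:,:2]*1000).astype(np.float32)))
E
```

```text
t 3.62 pos [ 0.5003 -0.2956  0.2494] F [-0.7  0.1  0.4] w 0.0853 g 0.0
rotvec [ 0.    -0.     0.003] shift now [ 0.0002 -0.0022  0.0494] shift after rot [ 0.0002 -0.0022  0.0494]
side drift 0.58 193 ((501.11260986328125, -293.5123291015625), 15.47745132446289)
side stub 0.8 361 ((529.0617065429688, -187.59146118164062), 19.935733795166016)
side plug 0.46 141 ((587.2261962890625, -249.05184936523438), 14.935474395751953)
top drift 0.56 104 ((499.5742492675781, -294.46148681640625), 13.463173866271973)
```

Call:
drive_tool([
  {"x":0,"y":-0.002,"z":0.03,"rx":0,"ry":0,"rz":0,"claw":1},
  {"x":0,"y":0,"z":0.03,"rx":0,"ry":0,"rz":0,"claw":1},
  {"x":0,"y":0,"z":0.03,"rx":0,"ry":0,"rz":0,"claw":1},
  {"x":0,"y":0,"z":0.03,"rx":0,"ry":0,"rz":0,"claw":1},
  {"x":0,"y":0,"z":0.024,"rx":0,"ry":0,"rz":0,"claw":1},
  {"x":0,"y":0,"z":0,"rx":0,"ry":0,"rz":0,"claw":1},
])

```text
time_s: 4.78
tool_pos: [0.4993, -0.2929, 0.1035]
orientation: [-0.001, 0.992, -0.126, -0.002]
force: [-0.4, 0.3, 0.3]
gripper_width: 0.0857
gripper_force: 0.0
```

Call:
drive_tool([
  {"x":0,"y":0,"z":0,"rx":0,"ry":0,"rz":0,"claw":0.3},
  {"x":0,"y":0,"z":0,"rx":0,"ry":0,"rz":0,"claw":-0.1},
  {"x":0,"y":0,"z":0,"rx":0,"ry":0,"rz":0,"claw":-0.4},
  {"x":0,"y":0,"z":0,"rx":0,"ry":0,"rz":0,"claw":-0.6},
  {"x":0,"y":0,"z":0,"rx":0,"ry":0,"rz":0,"claw":-0.6},
  {"x":0,"y":0,"z":0,"rx":0,"ry":0,"rz":0,"claw":-0.6},
])

```text
time_s: 5.52
tool_pos: [0.5014, -0.294, 0.1065]
orientation: [0.0, 0.992, -0.126, 0.001]
force: [-0.7, 0.8, 5.8]
gripper_width: 0.0282
gripper_force: 59.0
```

```bash
python3 - <<'E'
from h import *
need([.5875,-.2505,.105])
o=robot.observe(); c,s=np.cos(YAW),np.sin(YAW); d=np.array(o["tool_pos"])[:2]-[.5875,-.2505]; print("rel bore, stand axes",c*d[0]+s*d[1],-s*d[0]+c*d[1])
ims=[]
for c in("side","top"):
    f=robot.grab_frame(c); ims.append(f["img"])
a=ims[0][110:310,120:320];b=ims[1][80:280,140:340]
cv2.imwrite("pics/g.png",np.hstack([cv2.resize(i,(400,400)) for i in(a,b)]))
E
```

```text
t 5.53 pos [ 0.5014 -0.294   0.1065] F [-0.7  0.8  5.8] w 0.0282 g 58.957642279565334
rotvec [ 0.001 -0.002  0.002] shift now [ 0.0725 -0.0636  0.0016] shift after rot [ 0.0724 -0.0638  0.0015]
rel bore, stand axes -0.07237623059880195 -0.06376439977132056
```

View pics/g.png

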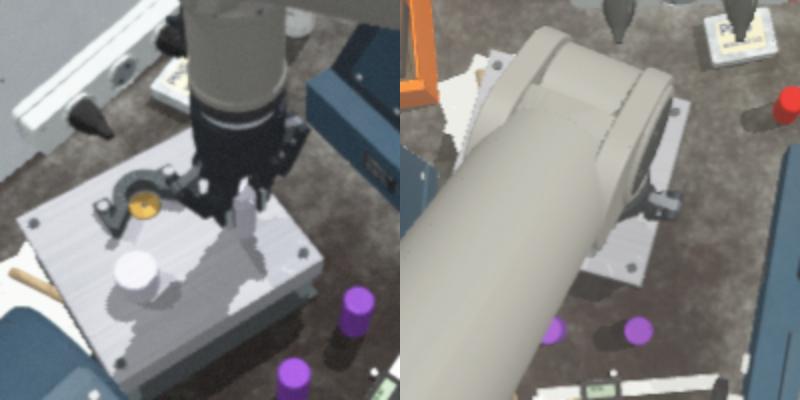

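The side view shows the drift gripped (crop ~245,210), with the guide and plug (~145,200) and the stub (~137,275) undisturbed. Now I'll slide it to the front of the mouth.

Call:
drive_tool([
  {"x":0.005,"y":-0.008,"z":-0.001,"rx":0,"ry":0,"rz":0,"claw":-0.6},
  {"x":0.005,"y":-0.008,"z":0,"rx":0,"ry":0,"rz":0,"claw":-0.6},
  {"x":0.005,"y":-0.008,"z":0,"rx":0,"ry":0,"rz":0,"claw":-0.6},
  {"x":0.005,"y":-0.008,"z":0,"rx":0,"ry":0,"rz":0,"claw":-0.6},
  {"x":0.005,"y":-0.008,"z":0,"rx":0,"ry":0,"rz":0,"claw":-0.6},
  {"x":0.005,"y":-0.008,"z":0,"rx":0,"ry":0,"rz":0,"claw":-0.6},
  {"x":0.005,"y":-0.008,"z":0,"rx":0,"ry":0,"rz":0,"claw":-0.6},
  {"x":0.003,"y":-0.008,"z":0,"rx":0,"ry":0,"rz":0,"claw":-0.6},
])

```text
time_s: 6.62
tool_pos: [0.5543, -0.2411, 0.1065]
orientation: [0.0, 0.992, -0.126, 0.0]
force: [-2.1, -2.4, 4.4]
gripper_width: 0.028
gripper_force: 59.5
```

```bash
cat >> h.py <<'E'
B=np.array([.5875,-.2505])
def rel(p):
    c,s=np.cos(YAW),np.sin(YAW); d=np.asarray(p)[:2]-B; return np.round([c*d[0]+s*d[1],-s*d[0]+c*d[1]],4)
E
python3 - <<'E'
from h import *
need([.5875,-.2505,.105]); print("rel",rel(robot.observe()["tool_pos"]))
ims=[]
for c in("side","top"):
    f=robot.grab_frame(c); ims.append(f["img"])
    for l,h in(("drift",.136),("stub",.11),("plug",.08)):
        for d in robot.masks_of(c,l):
            M=maskpts(f,d["pixels"]); T=M[abs(M[:,2]-h)<.006]
            if len(T)>9: e=cv2.minEnclosingCircle((T[:,:2]*1000).astype(np.float32)); print(c,l,round(d["score"],2),len(T),np.round(e[0],1),round(e[1],1),np.round(np.median(M,0),3))
cv2.imwrite("pics/s.png",cv2.resize(ims[0][150:300,130:330],(800,600)))
E
```

```text
t 6.62 pos [ 0.5543 -0.2411  0.1065] F [-2.1 -2.4  4.4] w 0.028 g 59.495610664598644
rotvec [ 0.001 -0.001  0.002] shift now [0.0345 0.0008 0.0015] shift after rot [0.0345 0.0007 0.0015]
rel [-0.0345  0.0007]
side drift 0.76 132 [ 550.6 -242.5] 13.5 [ 0.543 -0.239  0.125]
side stub 0.61 363 [ 528.7 -187.6] 19.8 [ 0.524 -0.185  0.11 ]
top stub 0.76 206 [ 530.2 -189.2] 19.1 [ 0.527 -0.193  0.108]
```

View pics/s.png

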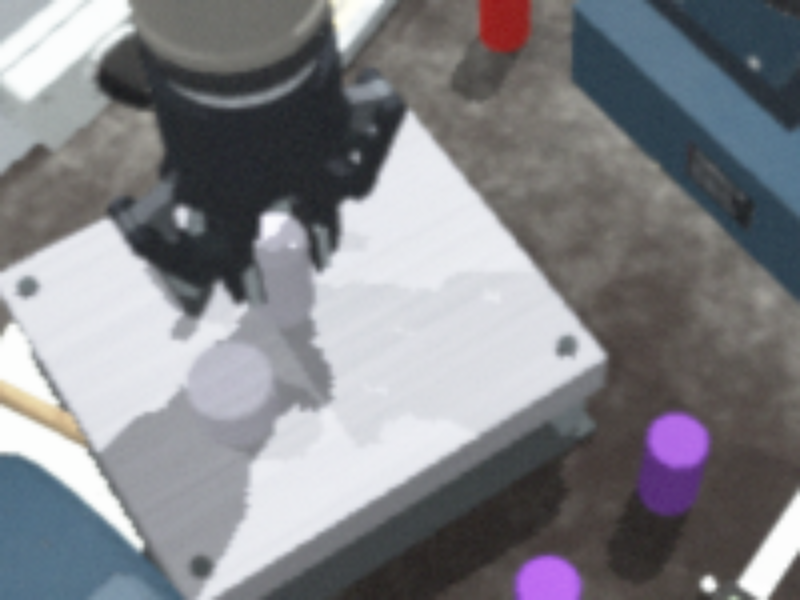

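The drift stands upright between the fingers (~285,265) in front of the mouth, and the stub (~232,395) hasn't moved. Now into the guide.

Call:
drive_tool([
  {"x":0.005,"y":0.001,"z":0,"rx":0,"ry":0,"rz":0,"claw":-0.6},
  {"x":0.005,"y":0,"z":0,"rx":0,"ry":0,"rz":0,"claw":-0.6},
  {"x":0.005,"y":0,"z":0,"rx":0,"ry":0,"rz":0,"claw":-0.6},
  {"x":0.005,"y":0,"z":0,"rx":0,"ry":0,"rz":0,"claw":-0.6},
  {"x":0.004,"y":0,"z":0,"rx":0,"ry":0,"rz":0,"claw":-0.6},
  {"x":0.004,"y":0,"z":0,"rx":0,"ry":0,"rz":0,"claw":-0.6},
  {"x":0.003,"y":0,"z":0,"rx":0,"ry":0,"rz":0,"claw":-0.6},
])

```text
time_s: 7.9
tool_pos: [0.5802, -0.2499, 0.1062]
orientation: [-0.0, 0.992, -0.127, -0.004]
force: [-5.6, 2.3, 9.0]
gripper_width: 0.0282
gripper_force: 60.1
```

```bash
python3 -c "
from h import *
need([.588,-.2505,.105]); print(rel(robot.observe()['tool_pos']))"
```

```text
t 7.9 pos [ 0.5802 -0.2499  0.1062] F [-5.6  2.3  9. ] w 0.0282 g 60.070889624767005
rotvec [0.001 0.007 0.001] shift now [ 0.0078 -0.0014  0.0012] shift after rot [ 0.0078 -0.0014  0.0012]
[-0.0073 -0.0013]
```

Call:
drive_tool([
  {"x":0,"y":-0.0015,"z":-0.001,"rx":0,"ry":0,"rz":0,"claw":-0.6},
  {"x":0.002,"y":0,"z":0,"rx":0,"ry":0,"rz":0,"claw":-0.6},
  {"x":0,"y":0,"z":0,"rx":0,"ry":0,"rz":0,"claw":-0.6},
])

```text
time_s: 8.28
tool_pos: [0.5852, -0.2487, 0.1063]
orientation: [-0.0, 0.992, -0.126, -0.001]
force: [0.8, 0.6, -0.5]
gripper_width: 0.0289
gripper_force: 59.1
```

```bash
python3 -c "
from h import *
need([.588,-.2505,.105]); print(rel(robot.observe()['tool_pos']))"
```

```text
t 8.28 pos [ 0.5852 -0.2487  0.1063] F [ 0.8  0.6 -0.5] w 0.0289 g 59.145904909819365
rotvec [-0.     0.001  0.002] shift now [0.0032 0.001  0.0013] shift after rot [0.0032 0.001  0.0013]
[-0.0027  0.0012]
```

Call:
drive_tool([
  {"x":0.0015,"y":0,"z":0,"rx":0,"ry":0,"rz":0,"claw":-0.6},
  {"x":0.0015,"y":0,"z":0,"rx":0,"ry":0,"rz":0,"claw":-0.6},
  {"x":0,"y":0,"z":0,"rx":0,"ry":0,"rz":0,"claw":-0.6},
])

```text
time_s: 8.65
tool_pos: [0.5887, -0.2496, 0.1072]
orientation: [-0.0, 0.992, -0.126, 0.0]
force: [0.2, 0.1, -1.8]
gripper_width: 0.0282
gripper_force: 59.2
```

```bash
python3 -c "
from h import *
need([.588,-.2505,.105]); print(rel(robot.observe()['tool_pos']))"
```

```text
t 8.65 pos [ 0.5887 -0.2496  0.1072] F [ 0.2  0.1 -1.8] w 0.0282 g 59.183079712092876
rotvec [-0.    -0.     0.002] shift now [-0.0005  0.0011  0.0022] shift after rot [-0.0005  0.0011  0.0022]
[0.001  0.0012]
```

Call:
drive_tool([
  {"x":0.0015,"y":0,"z":0.001,"rx":0,"ry":0,"rz":0,"claw":-0.6},
  {"x":0.0015,"y":0,"z":0,"rx":0,"ry":0,"rz":0,"claw":-0.6},
  {"x":0,"y":0,"z":0,"rx":0,"ry":0,"rz":0,"claw":-0.6},
])

```text
time_s: 9.02
tool_pos: [0.5898, -0.2502, 0.1061]
orientation: [-0.0, 0.992, -0.126, -0.002]
force: [-4.0, 1.8, 1.3]
gripper_width: 0.0282
gripper_force: 59.7
```

```bash
python3 - <<'E'
from h import *
need([.588,-.2505,.105]); print(rel(robot.observe()['tool_pos']))
f=robot.grab_frame("side"); cv2.imwrite("pics/in.png",cv2.resize(f["img"][150:270,130:290],(800,600)))
E
```

```text
t 9.03 pos [ 0.5898 -0.2502  0.1061] F [-4.   1.8  1.3] w 0.0282 g 59.6586828539148
rotvec [0.    0.004 0.001] shift now [-0.0016  0.0007  0.0012] shift after rot [-0.0016  0.0007  0.0011]
[0.0021 0.0009]
```

View pics/in.png

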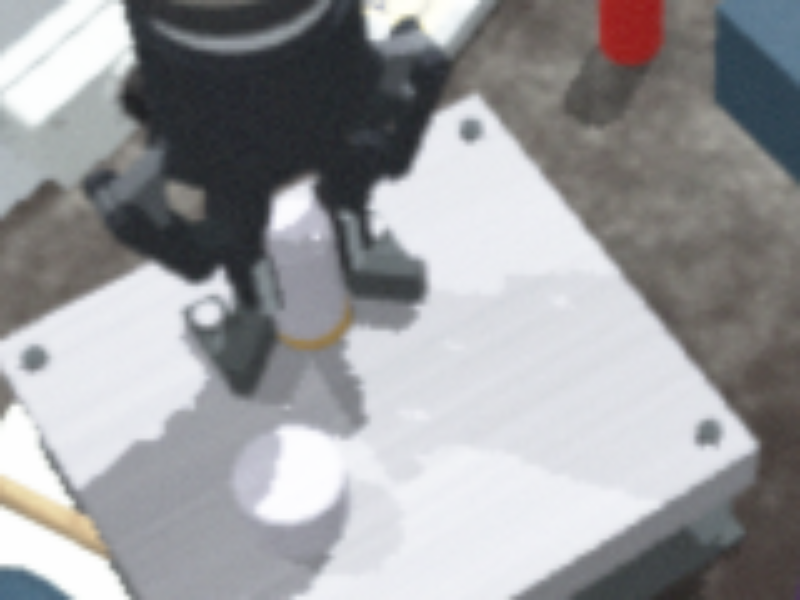

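The drift stands over the plug, against the guide's back wall, with a brass rim visible in front (~315,340). The wall contact puts the bore axis 1.5 mm back, so I'll centre it, hold for a moment, then start pressing while still gripped.

Call:
drive_tool([
  {"x":-0.0015,"y":0,"z":0,"rx":0,"ry":0,"rz":0,"claw":-0.6},
  {"x":-0.0015,"y":0,"z":0,"rx":0,"ry":0,"rz":0,"claw":-0.6},
  {"x":0,"y":0,"z":0,"rx":0,"ry":0,"rz":0,"claw":-0.6},
  {"x":0,"y":0,"z":0,"rx":0,"ry":0,"rz":0,"claw":-0.6},
])

```text
time_s: 9.57
tool_pos: [0.5891, -0.2497, 0.1064]
orientation: [0.0, 0.992, -0.126, 0.001]
force: [0.6, -0.6, -2.6]
gripper_width: 0.0282
gripper_force: 59.2
```

Call:
drive_tool([
  {"x":0,"y":0,"z":0.001,"rx":0,"ry":0,"rz":0,"claw":-0.6},
  {"x":0,"y":0,"z":0.001,"rx":0,"ry":0,"rz":0,"claw":-0.6},
  {"x":0,"y":0,"z":0.001,"rx":0,"ry":0,"rz":0,"claw":-0.6},
  {"x":0,"y":0,"z":0,"rx":0,"ry":0,"rz":0,"claw":-0.6},
])

```text
time_s: 10.07
tool_pos: [0.5891, -0.2501, 0.1039]
orientation: [0.0, 0.992, -0.126, 0.001]
force: [-0.0, -0.6, 4.1]
gripper_width: 0.0284
gripper_force: 59.8
```

```bash
python3 -c "
from h import *
need([.588,-.2505,.105]); print(rel(robot.observe()['tool_pos']))"
```

```text
t 10.07 pos [ 0.5891 -0.2501  0.1039] F [-0.  -0.6  4.1] w 0.0284 g 59.78137989062816
rotvec [ 0.    -0.002  0.002] shift now [-0.001   0.0007 -0.0011] shift after rot [-0.001   0.0007 -0.0011]
[0.0015 0.0008]
```

Call:
drive_tool([
  {"x":0,"y":0,"z":0.001,"rx":0,"ry":0,"rz":0,"claw":-0.6},
  {"x":0,"y":0,"z":0.001,"rx":0,"ry":0,"rz":0,"claw":-0.6},
  {"x":0,"y":0,"z":0.001,"rx":0,"ry":0,"rz":0,"claw":-0.6},
  {"x":0,"y":0,"z":0,"rx":0,"ry":0,"rz":0,"claw":-0.6},
])

```text
time_s: 10.58
tool_pos: [0.5888, -0.2498, 0.1002]
orientation: [0.0, 0.992, -0.126, 0.0]
force: [1.1, 0.0, 2.6]
gripper_width: 0.0283
gripper_force: 59.7
```

```bash
python3 -c "
from h import *
need([.588,-.2505,.105]); print(rel(robot.observe()['tool_pos']))"
```

```text
t 10.57 pos [ 0.5888 -0.2498  0.1002] F [1.1 0.  2.6] w 0.0283 g 59.710895349271595
rotvec [ 0.    -0.001  0.002] shift now [-0.0006  0.0008 -0.0048] shift after rot [-0.0006  0.0008 -0.0048]
[0.0011 0.001 ]
```

Call:
drive_tool([
  {"x":0,"y":0,"z":0,"rx":0,"ry":0,"rz":0,"claw":0.2},
  {"x":0,"y":0,"z":0,"rx":0,"ry":0,"rz":0,"claw":0.6},
  {"x":0,"y":0,"z":0,"rx":0,"ry":0,"rz":0,"claw":0.6},
  {"x":0,"y":0,"z":-0.02,"rx":0,"ry":0,"rz":0,"claw":0.6},
  {"x":0,"y":0,"z":-0.02,"rx":0,"ry":0,"rz":0,"claw":0.6},
  {"x":0,"y":0,"z":-0.02,"rx":0,"ry":0,"rz":0,"claw":0.6},
  {"x":0,"y":0,"z":0,"rx":0,"ry":0,"rz":0,"claw":-1},
  {"x":0,"y":0,"z":0,"rx":0,"ry":0,"rz":0,"claw":-1},
])

```text
time_s: 11.58
tool_pos: [0.5883, -0.2497, 0.1602]
orientation: [0.0, 0.992, -0.126, -0.0]
force: [-1.1, -0.0, -0.2]
gripper_width: 0.0326
gripper_force: 0.0
```

Call:
drive_tool([
  {"x":0,"y":0,"z":0,"rx":0,"ry":0,"rz":0,"claw":-1},
  {"x":0,"y":0,"z":0,"rx":0,"ry":0,"rz":0,"claw":-1},
  {"x":0,"y":0,"z":0,"rx":0,"ry":0,"rz":0,"claw":-1},
])

```text
time_s: 11.95
tool_pos: [0.5883, -0.2496, 0.1598]
orientation: [-0.0, 0.992, -0.126, -0.0]
force: [0.4, -0.0, -0.2]
gripper_width: 0.0003
gripper_force: 0.0
```

```bash
python3 - <<'E'
from h import *
need([.588,-.2505,.14]); print(rel(robot.observe()['tool_pos']))
f=robot.grab_frame("side"); cv2.imwrite("pics/pr.png",cv2.resize(f["img"][150:270,130:290],(800,600)))
for d in robot.masks_of("side","drift"):
    M=maskpts(f,d["pixels"])
    if abs(np.median(M[:,0])-.58)<.03: T=M[abs(M[:,2]-.131)<.006]; print(len(T),cv2.minEnclosingCircle((T[:,:2]*1000).astype(np.float32)),np.percentile(M[:,2],[50,80,98]))
E
```

```text
t 11.95 pos [ 0.5883 -0.2496  0.1598] F [ 0.4 -0.  -0.2] w 0.0003 g 0.0
rotvec [-0.     0.001  0.002] shift now [-0.0001  0.0009  0.0198] shift after rot [-0.0001  0.0009  0.0198]
[0.0006 0.001 ]
164 ((587.4092407226562, -251.34402465820312), 15.023589134216309) [0.11814979 0.12962162 0.13166992]
```

View pics/pr.png

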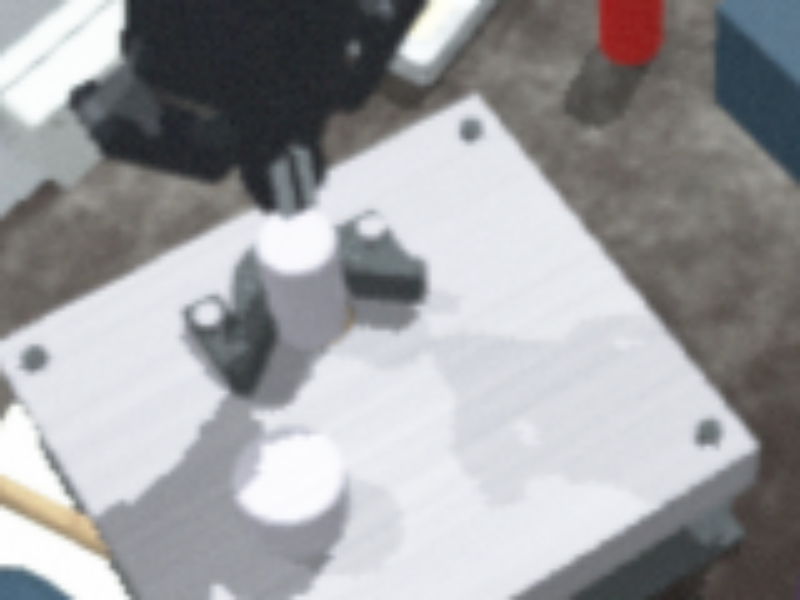

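The drift is upright in the bore mouth, its top at z ≈ 0.131 (about 5 mm sunk), with the shut fingertips above it. Now I'll press from the top.

Call:
drive_tool([
  {"x":0,"y":0.001,"z":0.013,"rx":0,"ry":0,"rz":0,"claw":-1},
  {"x":0,"y":0,"z":0.012,"rx":0,"ry":0,"rz":0,"claw":-1},
  {"x":0,"y":0,"z":0.003,"rx":0,"ry":0,"rz":0,"claw":-1},
  {"x":0,"y":0,"z":0.002,"rx":0,"ry":0,"rz":0,"claw":-1},
  {"x":0,"y":0,"z":0.002,"rx":0,"ry":0,"rz":0,"claw":-1},
  {"x":0,"y":0,"z":0.002,"rx":0,"ry":0,"rz":0,"claw":-1},
])

```text
time_s: 12.8
tool_pos: [0.5892, -0.2514, 0.1279]
orientation: [0.001, 0.992, -0.126, 0.001]
force: [-2.0, -1.3, 9.5]
gripper_width: 0.0
gripper_force: 4.7
```

Call:
drive_tool([
  {"x":0,"y":0,"z":0.002,"rx":0,"ry":0,"rz":0,"claw":-1},
  {"x":0,"y":0,"z":0.002,"rx":0,"ry":0,"rz":0,"claw":-1},
  {"x":0,"y":0,"z":0.002,"rx":0,"ry":0,"rz":0,"claw":-1},
  {"x":0,"y":0,"z":0,"rx":0,"ry":0,"rz":0,"claw":-1},
])

```text
time_s: 13.3
tool_pos: [0.5886, -0.2508, 0.1205]
orientation: [0.0, 0.992, -0.126, 0.0]
force: [0.8, 0.2, 4.8]
gripper_width: -0.0001
gripper_force: 2.1
```

Call:
drive_tool([
  {"x":0,"y":0,"z":0.002,"rx":0,"ry":0,"rz":0,"claw":-1},
  {"x":0,"y":0,"z":0.002,"rx":0,"ry":0,"rz":0,"claw":-1},
  {"x":0,"y":0,"z":0.002,"rx":0,"ry":0,"rz":0,"claw":-1},
  {"x":0,"y":0,"z":0.002,"rx":0,"ry":0,"rz":0,"claw":-1},
  {"x":0,"y":0,"z":0.002,"rx":0,"ry":0,"rz":0,"claw":-1},
  {"x":0,"y":0,"z":0.002,"rx":0,"ry":0,"rz":0,"claw":-1},
  {"x":0,"y":0,"z":0.001,"rx":0,"ry":0,"rz":0,"claw":-1},
  {"x":0,"y":0,"z":0,"rx":0,"ry":0,"rz":0,"claw":-1},
])

```text
time_s: 14.3
tool_pos: [0.5885, -0.2508, 0.1075]
orientation: [0.0, 0.992, -0.126, 0.0]
force: [-0.1, -0.4, 4.6]
gripper_width: 0.0004
gripper_force: 2.2
```

Call:
drive_tool([
  {"x":0,"y":0,"z":0.0015,"rx":0,"ry":0,"rz":0,"claw":-1},
  {"x":0,"y":0,"z":0.0015,"rx":0,"ry":0,"rz":0,"claw":-1},
  {"x":0,"y":0,"z":0,"rx":0,"ry":0,"rz":0,"claw":-1},
])

```text
time_s: 14.68
tool_pos: [0.5885, -0.2508, 0.1044]
orientation: [0.0, 0.992, -0.126, 0.0]
force: [-0.1, 0.5, 4.1]
gripper_width: 0.0003
gripper_force: 2.1
```

Call:
drive_tool([
  {"x":0,"y":0,"z":-0.005,"rx":0,"ry":0,"rz":0,"claw":-1},
  {"x":0,"y":0,"z":-0.015,"rx":0,"ry":0,"rz":0,"claw":-1},
  {"x":0,"y":0,"z":-0.03,"rx":0,"ry":0,"rz":0,"claw":-1},
  {"x":-0.02,"y":0,"z":-0.03,"rx":0,"ry":0,"rz":0,"claw":-1},
  {"x":-0.04,"y":0,"z":-0.03,"rx":0,"ry":0,"rz":0,"claw":-1},
  {"x":-0.03,"y":0.02,"z":-0.02,"rx":0,"ry":0,"rz":0,"claw":-1},
  {"x":-0.02,"y":0.02,"z":0,"rx":0,"ry":0,"rz":0,"claw":-1},
  {"x":0,"y":0,"z":0,"rx":0,"ry":0,"rz":0,"claw":-1},
])

```text
time_s: 15.68
tool_pos: [0.4699, -0.2637, 0.2354]
orientation: [0.001, 0.992, -0.128, 0.0]
force: [0.4, -0.1, 0.6]
gripper_width: 0.0
gripper_force: 0.0
```

```bash
python3 - <<'E'
from h import *
need([.588,-.2505,.14])
ims=[]
for c in("side","top"):
    f=robot.grab_frame(c); ims.append(f["img"])
    for l in("drift","stub","plug"):
      for d in robot.masks_of(c,l):
        M=maskpts(f,d["pixels"])
        if len(M)<9: continue
        T=M[M[:,2]>np.percentile(M[:,2],95)-.006]; e=cv2.minEnclosingCircle((T[:,:2]*1000).astype(np.float32)); print(c,l,round(d["score"],2),len(T),np.round(e[0],1),round(e[1],1),np.round(np.median(T[:,2]),4))
cv2.imwrite("pics/end.png",np.hstack([cv2.resize(i,(400,400)) for i in(ims[0][150:350,120:320],ims[1][80:280,140:340])]))
E
```

```text
t 15.68 pos [ 0.4699 -0.2637  0.2354] F [ 0.4 -0.1  0.6] w 0.0 g 0.0
rotvec [ 0.002 -0.001 -0.002] shift now [ 0.1108 -0.0429  0.0955] shift after rot [ 0.1109 -0.0425  0.0954]
side drift 0.9 182 [ 373.2 -319.5] 15.6 0.0562
side drift 0.85 204 [ 373.2 -224.8] 15.0 0.0564
side drift 0.6 172 [ 589.2 -251.6] 16.1 0.1041
side stub 0.69 357 [ 529.3 -187.7] 20.4 0.1101
top drift 0.69 147 [ 374.2 -224.5] 14.7 0.0544
top drift 0.64 135 [ 374.  -319.5] 13.9 0.0549
top drift 0.48 139 [ 625.9 -482.8] 14.9 0.0543
```

View pics/end.png

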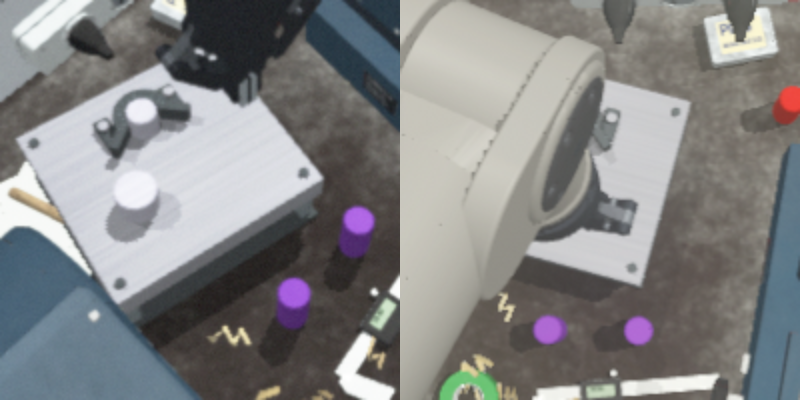

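The drift's top is at 0.104 (about 32 mm sunk, so its underside is below the plate's underside), which means the plug has to be out. The stub hasn't moved (~137,195 in the side crop) and the tool is clear.

```bash
python3 -c "
from h import *
print(robot.job_done())"
```

```text
the job is handed in; nothing more can be done
None
```

The job is handed in: the drift is pressed about 32 mm into the bore and stands there, the stub hasn't moved, and the plug should be on the stand's base (out of camera view, but the drift's underside is now about 2 mm below the plate's).

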